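# Push the grain sample tray home into its corner stop

### The arm

A 7-joint arm with a two-finger parallel gripper is mounted at the origin on the work surface. World frame = base frame: x ahead of the robot, y to its left, z up, the work surface at z = 0. Lengths are in m, angles in degrees, forces in N, time in s.
With the tool pointing down it reaches from about 0.425 to 0.875 m from the base axis. Payload 4.7 kg.
Tool frame: the origin (TCP) lies midway between the tips of the shut fingers; the grasp point (between the pads) lies 19 mm behind it; z points along the fingers, x is the direction in which the jaws open and shut, and the axes are right-handed (so a half turn about z gives the same grasp; the last joint's range is limited). The gripper opens to 87 mm and grips with 3 to 60 N. Pads are 19 mm wide; open, the fingers measure 117 mm over their backs; the gripper's body (75 mm by 190 mm) begins 51 mm behind the grasp point.
Start: joints at [72.37, 18.392, -4.016, 83.108, 1.295, 78.541, -3.26], TCP at [0.206, -0.617, 0.19] pointing down, gripper open.
Joint ranges: [-163.93, 163.93], [-17.29, 119.83], [-79.2, 71.16], [3.27, 140.29], [-89.18, 269.18], [5.43, 117.66], [-154.24, 154.24]. Speed limits (degrees/s): [147.25, 147.25, 180, 180, 180, 180, 180].

### API

Orientations are given as [roll, pitch, yaw] about the fixed x, y, z axes, in that order (R = Rz(yaw) Ry(pitch) Rx(roll)).
In Python, from cell import env gives the robot as it stands.
- The arm moves only by the tool carry_out, never from a script. Its argument "plan" is a list of rows, each an object with "grip": the closure, from 0 (fully open) to 1 (shut); "dp": the shift along the tool's x, y, z in m, a list of three; "rotation": the turn, a rotation vector about the tool's x, y, z in degrees, a list of three. In form: [{"grip": grip, "dp": [dx, dy, dz], "rotation": [wx, wy, wz]}, ...]. A call has 1 to 8 rows; each row shifts and turns the pose as measured when the row begins, along the tool's axes as they then stand; what a row does not reach is not made up. A row lasts 1/12 s, in which the tool goes at most 41.7 mm and 7.16 degrees, less where a joint would pass 70% of its speed; a pose out of reach is approached as far as the arm can. A call is refused whole if a number of a shift passes 0.0417 or a number of a turn 7.16, either way. A call with a gripper value outside its range is refused whole. The fingers move at their own pace and stop on an object; "force" is the grip in N (left out, the last holds). Time passes only in rows, so rows that do not move let the fingers close. It gives the time, the measured TCP pose, the force and the opening at its end, in the units of the state.
- env.get_obs(): the state, without advancing time (a new reading comes with each control period).
- env.read_camera(name): name is "scene" or "top"; returns the picture (400x640x3 uint8, red, green, blue); there is no depth.
- env.camera_params(name): a dict with "fx", "fy", "cx", "cy" (pixels), "k1" (the pictures are not rectified: a ray, as slopes to the right and down, at radius r is drawn at 1 + k1 r^2 times it, then the intrinsics apply), "R" (3x3) and "t" (3): a world point X has camera coordinates R X + t. Camera axes: x right, y down, z forward; pixel columns grow to the right and rows downward; lengths in m; the calibration is good to about 2 mm. A picture is of the moment at which its call begins. camera_params takes no time and is no camera call.
- env.sign_off(): hands the job in, once; it reports no verdict.
The state is a dict: "time_s": time; "qpos": joint angles; "joint_velocities": joint speeds; "effort": joint torques, N m; "tool_pos": TCP position; "tool_rot": TCP orientation; "force": force on the tool from outside, world axes, zero at the start; "wrist_torque": the same for the moment, N m; "grip_width": finger opening in m.
Only numpy, scipy, OpenCV 4.12 (cv2) and the standard library are available. Lean on these libraries where they do the work, as an engineer would, in place of code of your own. Each camera call takes 0.05 s, during which the arm holds its last target. There are 200 camera calls.

### The job

The rectangular metal sample tray has been left out of its place on the grain-testing bench. Without lifting it, push it along the bench with the fingers into the metal corner stop, until one long side lies flush against the long fence and one short side is fully up against the short end stop, and leave it there. Leave the round pan, the jar, the weight and the brush where they are.

Things in the scene. Friction and masses are not known exactly. Their poses are not given: they have to be found in the camera images.
- tray: loose open-topped rectangular metal tray, empty, 80 mm (its x) by 120 mm (its y), 30 mm high, walls 4 mm, 0.25 to 0.5 kg; slides flat on the bench. Origin: centre of its underside. Starts with its centre 55 to 90 mm short of home towards the long fence and 50 to 120 mm short towards the end stop, turned up to 0.3 rad from the stop's axes
- stop: fixed L-shaped aluminium corner stop, 22 mm high, screwed down. Origin: inner corner of the L, bench level. Long fence: inner face at x = 0, 12 mm thick towards +x, from y = -250 to +12 mm. Short end stop: inner face at y = 0, 12 mm thick towards +y, from x = -85 mm to 0. Thin flanges with screws outside. Tray fully home: centre at x = -40, y = -60 mm, sides parallel to these axes
- pan: bystander: loose round metal pan, 100 mm across the rim, 32 mm high, beyond the end stop. Origin: centre of its underside
- jar: bystander: loose closed glass jar, 52 mm across, 65 mm high, standing on the bench behind the long fence or off its corner end. Origin: centre of its underside
- weight: bystander: loose round steel weight with a knob on top, 36 mm across, 55 mm high, standing on the bench behind the long fence or off its corner end. Origin: centre of its underside
- brush: bystander: loose hand brush, 200 mm long (its x), about 42 mm wide and 20 mm thick, lying flat well off the free end of the long fence, roughly at right angles to the fence. Origin: under its middle
Not all that is in view belongs to the job. Leave any purple, red or yellow look-alike of the tray alone.

How it is judged (in metres and radians):
At the end, for the whole second after the job is handed in: The tray lies flat and at rest on the bench in the corner stop: its centre within 4 mm of the fully-home position along each of the stop's axes, its sides within 0.04 rad of parallel to the stop, and every bystander within 20 mm of where it started (x of tray in the frame of stop between -0.044 and -0.036 m and y of tray in the frame of stop between -0.064 and -0.056 m and angle between the x axis of tray and the x axis of stop, either way round below 0.04 rad and height (world z) of tray below 0.004 m and angle between tray's own z axis and vertical below 0.04 rad and linear speed of tray below 0.01 m/s and distance of each of pan, jar, weight, brush from where it was at the start of the episode below 0.02 m); the robot touches nothing.
It fails at once if the tray is lifted off the bench (more than 12 mm) or tipped (more than 0.2 rad) (height (world z) of tray above 0.012 m or angle between tray's own z axis and vertical above 0.2 rad).
It fails at once if a bystander is moved more than 20 mm (distance of any of pan, jar, weight, brush from where it was at the start of the episode above 0.02 m).
It also fails if it takes over 43 s, if anything falls off the work surface, if the arm or the gripper's body presses on something with over 40 N, if the wrist force passes 120 N, or if a joint passes its speed limit or range.

## Working session

There is one attempt and no reset: what is moved stays moved. The work goes in short steps, Python scripts to look and compute and a tool call to move; the robot and the scene stay as the last step left them, time stands still between calls to the robot, and variables do not carry over. Pictures are saved under pics/ and viewed, about 8 in all and at most 12, crops included, and the job is handed in when it is done.

Besides the shell and the picture viewer there is one more tool, called after "Call:" in YAML: its name, and indented under it one key for each argument. carry_out: Moves the arm, as the interface text tells. Its arguments: {"type":"object","properties":{"plan":{"type":"array","items":{"type":"object","properties":{"grip":{"type":"number"},"dp":{"type":"array","items":{"type":"number"}},"rotation":{"type":"array","items":{"type":"number"}}}}},"force":{"type":"number"}},"required":["plan"]}

```bash
mkdir -p pics; ls; python3 - <<'E'
from cell import env
import cv2
for n in ("top","scene"):
    im=env.read_camera(n); cv2.imwrite(f"pics/{n}0.png",im[:,:,::-1])
    p=env.camera_params(n); print(n,p)
print(env.get_obs())
E
```

```text
pics
top {'fx': 510.2329064088357, 'fy': 510.2329064088357, 'cx': 323.75699689152395, 'cy': 200.79728327185893, 'k1': -0.04148953165597271, 'R': array([[-0.0223902 , -0.99974284,  0.00359698],
       [-0.98681569,  0.02152354, -0.16041049],
       [ 0.16029182, -0.00714118, -0.98704384]]), 't': array([-0.03329284,  0.56303108,  1.31568557])}
scene {'fx': 371.58527445644523, 'fy': 371.58527445644523, 'cx': 319.21439839610514, 'cy': 196.22160731337098, 'k1': -0.043658155732167414, 'R': array([[ 0.15909508,  0.98715579,  0.01456681],
       [ 0.55184517, -0.07668433, -0.83041341],
       [-0.81863036,  0.14015331, -0.55695725]]), 't': array([-0.0589704 , -0.28976947,  1.35178025])}
{'time_s': 0.1, 'qpos': array([72.37146408, 18.4362233 , -4.01503188, 83.16984448,  1.29512864,
       78.54188709, -3.26075731]), 'joint_velocities': array([ 0.0063701 , -0.1123326 ,  0.05404651, -0.0859812 ,  0.07559548,
        0.01842584, -0.09029403]), 'effort': array([-6.05891219e-04, -4.92569876e+01, -4.06411244e-01, -3.13399208e+01,
       -6.41270215e-02,  3.94861191e-02,  8.20253331e-05]), 'tool_pos': array([ 0.20532463, -0.61611123,  0.18933796]), 'tool_rot': array([ 1.79994114e+02,  1.02712967e-01, -7.15630377e+01]), 'force': array([-0.3467022 , -0.03140877, -0.49250944]), 'wrist_torque': array([-0.00280122, -0.02125172, -0.02253571]), 'grip_width': 0.08688788737957674}
```

View pics/top0.png

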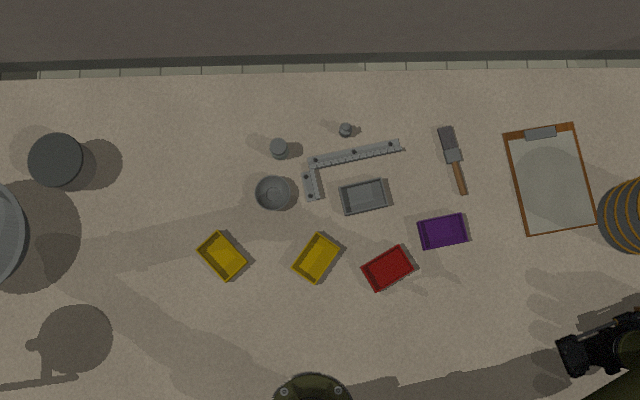

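View pics/scene0.png

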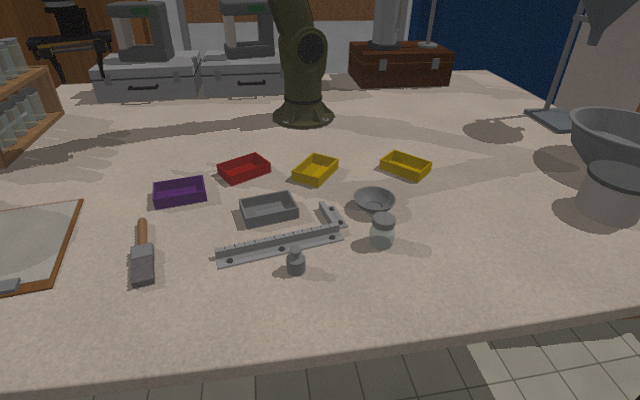

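The top view shows the corner stop (inner corner near (318,166)), with the grey tray at (365,197). The pan is at (274,193), the jar at (279,149), the weight at (345,130) and the brush at (452,160). The look-alikes are nearer the robot. I'll zoom in next.

```bash
cat > h.py <<'E'
import numpy as np, cv2
from cell import env
def ray(n,uv,z):
    "pixels (N,2) -> world points on plane z"
    p=env.camera_params(n); R,t=np.array(p['R']),np.array(p['t'])
    d=(np.atleast_2d(uv).astype(float)-[p['cx'],p['cy']])/[p['fx'],p['fy']]
    s=d.copy()
    for _ in range(10): s=d/(1+p['k1']*(s**2).sum(1,keepdims=True))
    w=np.c_[s,np.ones(len(s))]@R; c=-R.T@t
    return c+w*((z-c[2])/w[:,2])[:,None]
def crop(im,x0,y0,x1,y1,k,f):
    cv2.imwrite(f,cv2.resize(im[y0:y1,x0:x1,::-1],None,fx=k,fy=k,interpolation=cv2.INTER_CUBIC))
E
python3 - <<'E'
from h import *
im=cv2.imread('pics/top0.png')[:,:,::-1]
crop(im,290,125,410,220,6,'pics/c1.png')
E
```

```text
(no output)
```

View pics/c1.png

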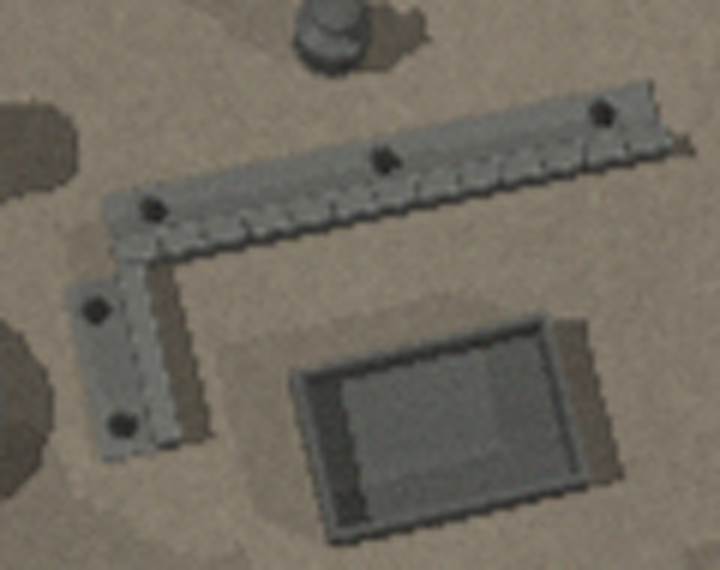

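The crop shows the fence's inner top edge running from (152,260) to (672,150) and the end-stop edge from (150,265) to (180,440). The tray rim corners are about (292,372), (545,315), (588,476) and (333,535), all in crop pixels.

```bash
cat >> h.py <<'E'
def c2p(c,x0=290,y0=125,k=6): return (np.array(c,float)+.5)/k-.5+[x0,y0]
E
python3 - <<'E'
from h import *
p=env.camera_params('top');print('cam',-p['R'].T@p['t'])
f=ray('top',c2p([[165,257],[670,150]]),.022); e=ray('top',c2p([[150,265],[180,440]]),.022)
t=ray('top',c2p([[292,372],[545,315],[588,476],[333,535]]),.03)
print(f.round(4),e.round(4),t.round(4),sep='\n')
d=f[0]-f[1]; print('fence ydir yaw',np.degrees(np.arctan2(d[1],d[0])),np.linalg.norm(d))
d2=e[0]-e[1]; print('end xdir yaw',np.degrees(np.arctan2(d2[1],d2[0])),np.linalg.norm(d2))
L=np.linalg.norm(np.roll(t,-1,0)-t,axis=1);print(L,t.mean(0))
for a,b in((1,0),(2,3),(3,0),(2,1)): v=t[b]-t[a];print(np.degrees(np.arctan2(v[1],v[0])))
# corner
A=np.c_[d[:2],-d2[:2]]; s=np.linalg.solve(A,e[0][:2]-f[0][:2]); C=f[0][:2]+s[0]*d[:2]; print('corner',C)
y=d[:2]/np.linalg.norm(d[:2]); x=np.array([y[1],-y[0]])
print('tray in stop',(t[:,:2]-C)@np.c_[x,y],((t.mean(0)[:2]-C)@np.c_[x,y]))
E
```

```text
cam [ 0.34396883 -0.03600715  1.38907518]
[[ 0.6592 -0.0297  0.022 ]
 [ 0.7047 -0.2633  0.022 ]]
[[ 0.6556 -0.0227  0.022 ]
 [ 0.5742 -0.0347  0.022 ]]
[[ 0.6029 -0.086   0.03  ]
 [ 0.6267 -0.2015  0.03  ]
 [ 0.5524 -0.2179  0.03  ]
 [ 0.5282 -0.1024  0.03  ]]
fence ydir yaw 101.03757125359006 0.23805977584801302
end xdir yaw 8.387374608445839 0.08228420974125054
[0.11792421 0.07608225 0.11801939 0.07646695] [ 0.57752479 -0.15193186  0.03      ]
101.66189779419079
101.84926537301952
12.358116546185173
12.432845993245431
corner [ 0.65773687 -0.02241438]
tray in stop [[-0.06604066 -0.05190252]
 [-0.06475572 -0.16981973]
 [-0.1408154  -0.17167232]
 [-0.1424873  -0.05366476]] [-0.10352477 -0.11176483]
```

```bash
cat >> h.py <<'E'
from scipy.spatial.transform import Rotation as Ro
C=np.array([.6577,-.0224]); YAW=11.0
SR=Ro.from_euler('z',YAW,degrees=True).as_matrix()[:2,:2]
def st():
    o=env.get_obs(); p=o['tool_pos']
    print('t',round(o['time_s'],2),'stop xy mm',((p[:2]-C)@SR*1000).round(1),'z',round(p[2]*1000,1),'rot',np.round(o['tool_rot'],2),'F(stop)',np.r_[o['force'][:2]@SR,o['force'][2]].round(1),'w',round(o['grip_width'],4))
    return o
def to(x,y,z,yaw):
    "stop-frame target mm; tool yaw in stop frame -> tool-frame delta mm, rotvec deg"
    o=st(); T=Ro.from_euler('xyz',o['tool_rot'],degrees=True); G=Ro.from_euler('xyz',[180,0,yaw+YAW],degrees=True)
    w=np.r_[C+SR@(np.array([x,y])/1000),z/1000]
    print('dp mm',(T.inv().apply(w-o['tool_pos'])*1000).round(1),'rv',(T.inv()*G).as_rotvec(degrees=True).round(2))
E
python3 -c "
from h import *
to(-170,-114,190,-90)
for n,px in dict(red=[[361,268],[404,244],[420,272]],pur=[[417,226],[464,212],[422,250]],yel=[[320,231],[343,243]]).items(): print(n,((ray('top',px,.03)[:,:2]-C)@SR*1000).round())
"
```

```text
t 0.1 stop xy mm [-557.3 -496.5] z 189.3 rot [ 1.7999e+02  1.0000e-01 -7.1560e+01] F(stop) [-0.3  0.  -0.5] w 0.0869
dp mm [-3.291e+02 -4.336e+02 -1.000e-01] rv [0.01 0.1  7.44]
red [[-293.  -63.]
 [-255. -190.]
 [-336. -214.]]
pur [[-216. -235.]
 [-206. -369.]
 [-281. -233.]]
yel [[-174.   22.]
 [-218.  -31.]]
```

Call:
carry_out:
  plan:
    - {"grip":0,"dp":[-0.02,-0.027,0],"rotation":[0,0,0.93]}
    - {"grip":0,"dp":[-0.02,-0.027,0],"rotation":[0,0,0.93]}
    - {"grip":0,"dp":[-0.02,-0.027,0],"rotation":[0,0,0.93]}
    - {"grip":0,"dp":[-0.02,-0.027,0],"rotation":[0,0,0.93]}
    - {"grip":0,"dp":[-0.02,-0.027,0],"rotation":[0,0,0.93]}
    - {"grip":0,"dp":[-0.02,-0.027,0],"rotation":[0,0,0.93]}
    - {"grip":0,"dp":[-0.02,-0.027,0],"rotation":[0,0,0.93]}
    - {"grip":0,"dp":[-0.02,-0.027,0],"rotation":[0,0,0.93]}

```text
time_s: 0.77
tool_pos: [0.3678, -0.4038, 0.1827]
tool_rot: [179.5, 0.4, -80.5]
force: [0.2, -0.1, 0.4]
grip_width: 0.0873
```

```bash
python3 -c "
from h import *
to(-170,-114,190,-90)"
```

```text
t 0.77 stop xy mm [-357.3 -319.1] z 182.7 rot [179.46   0.38 -80.49] F(stop) [ 0.1 -0.1  0.4] w 0.0873
dp mm [-210.  -181.9   -7.6] rv [ 0.53  0.39 -1.49]
```

Call:
carry_out:
  plan:
    - {"grip":0,"dp":[-0.026,-0.0225,0],"rotation":[0.1,0.1,-0.2]}
    - {"grip":0,"dp":[-0.026,-0.0225,0],"rotation":[0.1,0.1,-0.2]}
    - {"grip":0,"dp":[-0.026,-0.0225,0],"rotation":[0.1,0.1,-0.2]}
    - {"grip":0,"dp":[-0.026,-0.0225,0],"rotation":[0.1,0.1,-0.2]}
    - {"grip":0,"dp":[-0.026,-0.0225,0],"rotation":[0,0,-0.2]}
    - {"grip":0,"dp":[-0.026,-0.0225,0],"rotation":[0,0,-0.2]}
    - {"grip":0,"dp":[-0.015,-0.0125,0],"rotation":[0,0,0]}
    - {"grip":0,"dp":[0,0,0],"rotation":[0,0,0]}

```text
time_s: 1.43
tool_pos: [0.4902, -0.1894, 0.1798]
tool_rot: [179.9, 0.3, -78.6]
force: [-0.2, -0.2, 0.5]
grip_width: 0.0872
```

```bash
python3 -c "
from h import *
to(-170,-114,12,-90)"
```

```text
t 1.43 stop xy mm [-196.2 -131.9] z 179.8 rot [179.87   0.27 -78.58] F(stop) [-0.3 -0.2  0.5] w 0.0872
dp mm [-17.  -26.8 167.8] rv [0.13 0.27 0.42]
```

Call:
carry_out:
  plan:
    - {"grip":0,"dp":[-0.0085,-0.013,0.01],"rotation":[0.1,0.1,0.2]}
    - {"grip":0,"dp":[-0.0085,-0.013,0.02],"rotation":[0,0.1,0.2]}
    - {"grip":0,"dp":[0,0,0.024],"rotation":[0,0,0]}
    - {"grip":0,"dp":[0,0,0.024],"rotation":[0,0,0]}
    - {"grip":0,"dp":[0,0,0.024],"rotation":[0,0,0]}
    - {"grip":0,"dp":[0,0,0.024],"rotation":[0,0,0]}
    - {"grip":0,"dp":[0,0,0.01],"rotation":[0,0,0]}
    - {"grip":0,"dp":[0,0,0],"rotation":[0,0,0]}

```text
time_s: 2.1
tool_pos: [0.5118, -0.1704, 0.0382]
tool_rot: [179.9, -0.2, -79.0]
force: [0.1, 1.2, 0.0]
grip_width: 0.0872
```

```bash
python3 -c "
from h import *
to(-168,-114,12,-90)"
```

```text
t 2.1 stop xy mm [-171.5 -117.5] z 38.2 rot [ 1.7991e+02 -1.5000e-01 -7.9000e+01] F(stop) [0.3 1.2 0. ] w 0.0872
dp mm [-3.5 -3.5 26.2] rv [ 0.09 -0.15  0.  ]
```

Descend to about z = 12 mm, then approach slowly.

Call:
carry_out:
  plan:
    - {"grip":0,"dp":[-0.002,0,0.009],"rotation":[0,0,0]}
    - {"grip":0,"dp":[-0.002,0,0.009],"rotation":[0,0,0]}
    - {"grip":0,"dp":[0,0,0.006],"rotation":[0,0,0]}
    - {"grip":0,"dp":[0,0,0],"rotation":[0,0,0]}
    - {"grip":0,"dp":[0,-0.005,0],"rotation":[0,0,0]}
    - {"grip":0,"dp":[0,-0.005,0],"rotation":[0,0,0]}
    - {"grip":0,"dp":[0,-0.003,0],"rotation":[0,0,0]}
    - {"grip":0,"dp":[0,0,0],"rotation":[0,0,0]}

```text
time_s: 2.77
tool_pos: [0.5281, -0.1666, 0.0168]
tool_rot: [-179.8, -0.4, -79.2]
force: [0.5, -0.6, 0.4]
grip_width: 0.087
```

```bash
python3 -c "
from h import *
to(-92,-114,12,-90)"
```

```text
t 2.77 stop xy mm [-154.7 -116.8] z 16.8 rot [-179.75   -0.42  -79.15] F(stop) [ 0.4 -0.6  0.4] w 0.087
dp mm [ -3.  -62.7   5. ] rv [-0.25 -0.43 -0.15]
```

Call:
carry_out:
  plan:
    - {"grip":0,"dp":[0,-0.003,0.002],"rotation":[-0.1,-0.2,-0.1]}
    - {"grip":0,"dp":[0,-0.006,0.002],"rotation":[-0.1,-0.2,-0.1]}
    - {"grip":0,"dp":[0,-0.006,0],"rotation":[0,0,0]}
    - {"grip":0,"dp":[0,-0.006,0],"rotation":[0,0,0]}
    - {"grip":0,"dp":[0,-0.006,0],"rotation":[0,0,0]}
    - {"grip":0,"dp":[0,-0.006,0],"rotation":[0,0,0]}
    - {"grip":0,"dp":[0,-0.006,0],"rotation":[0,0,0]}
    - {"grip":0,"dp":[0,0,0],"rotation":[0,0,0]}

```text
time_s: 3.43
tool_pos: [0.5725, -0.1581, 0.0134]
tool_rot: [-179.8, -0.0, -78.9]
force: [-0.6, 0.2, 0.4]
grip_width: 0.087
```

```bash
python3 -c "
from h import *
to(-90,-114,12,-90)
im=env.read_camera('top'); crop(im,290,125,410,220,6,'pics/c2.png')"
```

```text
t 3.43 stop xy mm [-109.5 -117. ] z 13.4 rot [-1.7983e+02 -3.0000e-02 -7.8900e+01] F(stop) [-0.5  0.3  0.4] w 0.087
dp mm [ -2.9 -19.5   1.5] rv [-0.17 -0.03  0.1 ]
```

View pics/c2.png

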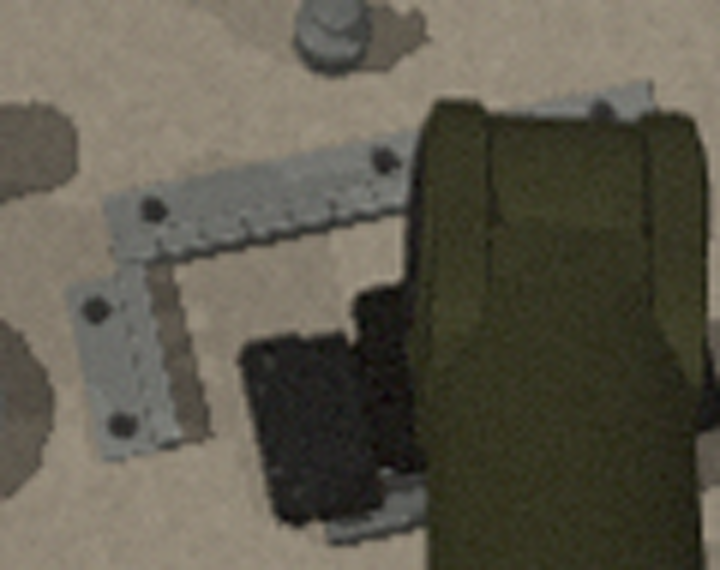

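The gripper hides most of the tray, and the visible strip near (330,540) looks almost unmoved. I'll check the scene camera.

```bash
python3 -c "
from h import *
im=env.read_camera('scene'); crop(im,180,130,360,270,4,'pics/s2.png')
p=env.camera_params('scene')
for q in ([-142,-54],[-142,-172],[-66,-54],[-66,-172],[-119,-54],[-43,-54],[-43,-172]):
    w=np.r_[C+SR@(np.array(q)/1000),.03]; c=p['R']@w+p['t']; print(q,((np.array([p['fx']*c[0]/c[2]+p['cx'],p['fy']*c[1]/c[2]+p['cy']])-[180,130])*4).round())
"
```

```text
[-142, -54] [430. 240.]
[-142, -172] [232. 276.]
[-66, -54] [468. 310.]
[-66, -172] [257. 351.]
[-119, -54] [441. 260.]
[-43, -54] [481. 333.]
[-43, -172] [265. 377.]
```

View pics/s2.png

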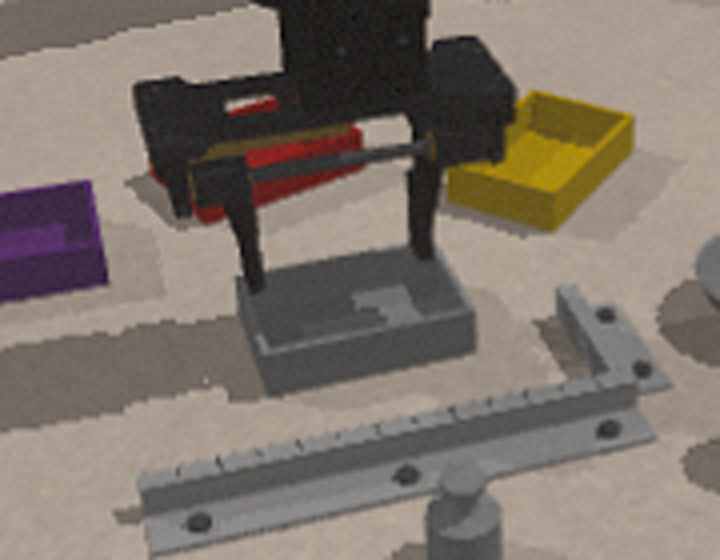

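```bash
python3 -c "
from h import *
st()
for n,o,k in(('scene',[180,130],4),('top',[290,125],6)):
  p=env.camera_params(n)
  for y in(-165,-69):
    for z in (13,25,35):
      w=np.r_[C+SR@(np.array([-109,y])/1000),z/1000]
      q=cv2.projectPoints(w[None],cv2.Rodrigues(p['R'])[0],p['t'],np.array([[p['fx'],0,p['cx']],[0,p['fy'],p['cy']],[0,0,1]]),np.array([p['k1'],0,0,0]))[0].ravel()
      print(n,y,z,((q-o)*k).round())
"; python3 - <<'E'
E
```

```text
t 3.53 stop xy mm [-110.9 -117.1] z 13.2 rot [-1.7991e+02 -2.0000e-02 -7.8920e+01] F(stop) [-0.7 -0.1  0.5] w 0.0869
scene -165 13 [259. 329.]
scene -165 25 [257. 312.]
scene -165 35 [255. 297.]
scene -69 13 [422. 298.]
scene -69 25 [422. 281.]
scene -69 35 [421. 266.]
top -165 13 [550. 415.]
top -165 25 [553. 411.]
top -165 35 [556. 407.]
top -69 13 [345. 459.]
top -69 25 [347. 455.]
top -69 35 [348. 452.]
```

Both projections match fingertips about 38 mm above the bench. The open fingertips are retracted well behind the TCP, so they passed over the rim without touching the tray. I'll lift, retreat, half-close and come down again.

Call:
carry_out:
  plan:
    - {"grip":0,"dp":[0,0,-0.015],"rotation":[0,0,0]}
    - {"grip":0,"dp":[0,0,-0.015],"rotation":[0,0,0]}
    - {"grip":0,"dp":[0,0.015,0],"rotation":[0,0,0]}
    - {"grip":0,"dp":[0,0.015,0],"rotation":[0,0,0]}
    - {"grip":0.3,"dp":[0,0.015,0],"rotation":[0,0,0]}
    - {"grip":0.55,"dp":[0,0.012,0],"rotation":[0,0,0]}
    - {"grip":0.55,"dp":[0,0,0],"rotation":[0,0,0]}
    - {"grip":0.55,"dp":[0,0,0],"rotation":[0,0,0]}

```text
time_s: 4.2
tool_pos: [0.5103, -0.1702, 0.0439]
tool_rot: [179.9, -0.0, -79.0]
force: [0.6, 0.8, 0.7]
grip_width: 0.0679
```

```bash
python3 -c "
from h import *
to(-172,-112,8,-90)
im=env.read_camera('scene'); crop(im,180,110,360,250,4,'pics/s3.png')
p=env.camera_params('scene'); o=env.get_obs()
w=o['tool_pos'];q=cv2.projectPoints(w[None],cv2.Rodrigues(p['R'])[0],p['t'],np.array([[p['fx'],0,p['cx']],[0,p['fy'],p['cy']],[0,0,1]]),np.array([p['k1'],0,0,0]))[0].ravel()
print('tcp px',(q-[180,110])*4)"
```

```text
t 4.2 stop xy mm [-172.9 -117. ] z 43.9 rot [ 1.7989e+02 -2.0000e-02 -7.8960e+01] F(stop) [0.8 0.7 0.7] w 0.0679
dp mm [-5.  -1.  35.9] rv [ 0.11 -0.02  0.04]
tcp px [313.43753442 292.07565148]
```

View pics/s3.png

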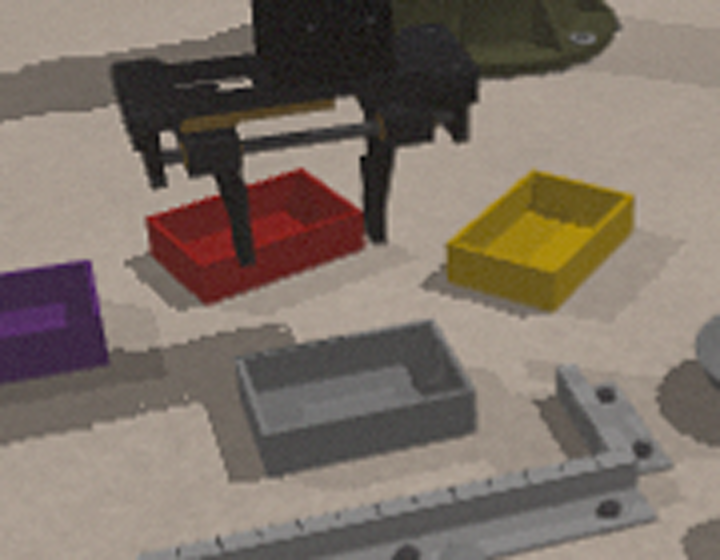

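The tips' midpoint is at about (312,253), but the TCP projects to (313,292), so at 68 mm opening they are about 27 mm above it. I'll close further and compare again, this time with a mask.

Call:
carry_out:
  plan:
    - {"grip":1,"dp":[-0.002,0,0],"rotation":[0,0,0]}
    - {"grip":1,"dp":[-0.002,0,0],"rotation":[0,0,0]}
    - {"grip":1,"dp":[0,0,0],"rotation":[0,0,0]}
    - {"grip":1,"dp":[0,0,0],"rotation":[0,0,0]}
    - {"grip":1,"dp":[0,0,0],"rotation":[0,0,0]}
    - {"grip":1,"dp":[0,0,0],"rotation":[0,0,0]}
    - {"grip":1,"dp":[0,0,0],"rotation":[0,0,0]}
    - {"grip":1,"dp":[0,0,0],"rotation":[0,0,0]}

```text
time_s: 4.92
tool_pos: [0.5126, -0.1639, 0.0436]
tool_rot: [180.0, 0.1, -78.8]
force: [0.6, -0.5, -0.4]
grip_width: 0.011
```

```bash
cat >> h.py <<'E'
def proj(n,w):
    p=env.camera_params(n)
    return cv2.projectPoints(np.atleast_2d(w),cv2.Rodrigues(p['R'])[0],p['t'],np.array([[p['fx'],0,p['cx']],[0,p['fy'],p['cy']],[0,0,1]]),np.array([p['k1'],0,0,0]))[0][:,0]
def tips():
    o=st(); im=env.read_camera('scene'); q=proj('scene',o['tool_pos'])[0]; z=proj('scene',o['tool_pos']+[0,0,.02])[0]
    m=(im.max(2)<45); x0,y0=int(q[0])-35,int(q[1])-45; s=m[y0:y0+60,x0:x0+70]
    n,l,st_,_=cv2.connectedComponentsWithStats(s.astype(np.uint8))
    low=[(x0+i,y0+np.flatnonzero(s[:,i]).max()) for i in range(70) if s[:,i].any()]
    print('tcp px',q.round(1),'+20mm',z.round(1)); print([tuple(map(int,a)) for a in low])
    return im
E
python3 -c "
from h import *
tips()"
```

```text
t 4.92 stop xy mm [-169.5 -111.2] z 43.6 rot [ 1.7997e+02  7.0000e-02 -7.8770e+01] F(stop) [ 0.5 -0.6 -0.4] w 0.011
tcp px [261.1 183.4] +20mm [260.5 176.2]
[(226, 141), (227, 141), (228, 148), (229, 139), (230, 138), (231, 147), (232, 147), (233, 138), (234, 138), (235, 138), (238, 146), (239, 146), (240, 143), (241, 143), (242, 143), (243, 145), (244, 151), (245, 151), (246, 150), (247, 150), (248, 151), (249, 152), (250, 155), (251, 158), (252, 161), (253, 167), (254, 171), (255, 173), (256, 174), (257, 173), (259, 143), (261, 156), (262, 168), (263, 171), (264, 172), (265, 172), (266, 172), (267, 156), (268, 150), (269, 147), (270, 147), (271, 147), (272, 147), (273, 147), (274, 146), (275, 146), (276, 146), (277, 146), (283, 140), (285, 141), (287, 139), (289, 139), (290, 139), (292, 138), (294, 141), (295, 143)]
```

Shut, the tips (row 173) are still about 28 mm above the reported TCP (row 183), so the offset is constant. They also passed over a 30 mm rim at a reported z of 13, which agrees. I'll descend and check again.

Call:
carry_out:
  plan:
    - {"grip":0.6,"dp":[0,0,0.007],"rotation":[0,0,0]}
    - {"grip":0.6,"dp":[0,0,0.007],"rotation":[0,0,0]}
    - {"grip":0.6,"dp":[0,0,0.007],"rotation":[0,0,0]}
    - {"grip":0.6,"dp":[0,0,0.007],"rotation":[0,0,0]}
    - {"grip":0.6,"dp":[0,0,0],"rotation":[0,0,0]}
    - {"grip":0.6,"dp":[0,0,0],"rotation":[0,0,0]}
    - {"grip":0.6,"dp":[0,0,0],"rotation":[0,0,0]}
    - {"grip":0.6,"dp":[0,0,0],"rotation":[0,0,0]}

```text
time_s: 5.63
tool_pos: [0.5113, -0.1638, 0.0111]
tool_rot: [179.8, 0.1, -78.8]
force: [0.4, -0.3, -0.3]
grip_width: 0.0346
```

```bash
python3 -c "
from h import *
tips()"
```

```text
t 5.63 stop xy mm [-170.7 -110.9] z 11.1 rot [ 1.7985e+02  1.5000e-01 -7.8800e+01] F(stop) [ 0.4 -0.3 -0.3] w 0.0346
tcp px [262.1 194.4] +20mm [261.5 187.5]
[(227, 155), (228, 155), (229, 154), (230, 152), (231, 152), (232, 152), (233, 152), (234, 152), (235, 153), (236, 155), (237, 157), (238, 157), (239, 160), (240, 165), (241, 165), (242, 165), (243, 165), (244, 164), (245, 165), (246, 167), (247, 170), (248, 172), (249, 178), (250, 182), (251, 184), (252, 186), (253, 185), (254, 149), (255, 149), (267, 168), (268, 179), (269, 181), (270, 182), (271, 182), (272, 171), (273, 166), (274, 160), (275, 159), (276, 159), (277, 159), (278, 159), (279, 159), (280, 158), (281, 158), (282, 158), (283, 158), (285, 153), (287, 153), (288, 152), (289, 152), (292, 153), (293, 150), (294, 150), (295, 154), (296, 157)]
```

Call:
carry_out:
  plan:
    - {"grip":0.6,"dp":[0,0,0.003],"rotation":[0,0,0]}
    - {"grip":0.6,"dp":[0,0,0.003],"rotation":[0,0,0]}
    - {"grip":0.6,"dp":[0,0,0.003],"rotation":[0,0,0]}
    - {"grip":0.6,"dp":[0,0,0],"rotation":[0,0,0]}

```text
time_s: 6.02
tool_pos: [0.5122, -0.1642, 0.0024]
tool_rot: [180.0, 0.1, -78.8]
force: [0.9, -0.7, 0.1]
grip_width: 0.0348
```

```bash
python3 -c "
from h import *
im=tips(); crop(im,200,110,330,230,5,'pics/s4.png')"
```

```text
t 6.02 stop xy mm [-169.9 -111.4] z 2.4 rot [ 1.7995e+02  7.0000e-02 -7.8810e+01] F(stop) [ 0.8 -0.9  0.1] w 0.0348
tcp px [262.2 197.6] +20mm [261.6 190.8]
[(227, 159), (228, 159), (229, 158), (230, 157), (231, 156), (232, 155), (233, 155), (234, 155), (235, 156), (236, 159), (237, 162), (238, 160), (239, 162), (240, 169), (241, 169), (242, 168), (243, 168), (244, 168), (245, 168), (246, 171), (247, 173), (248, 176), (249, 179), (250, 185), (251, 187), (252, 189), (253, 189), (254, 152), (255, 152), (256, 152), (257, 152), (258, 152), (259, 152), (260, 152), (261, 152), (267, 171), (268, 182), (269, 184), (270, 185), (271, 185), (272, 176), (273, 170), (274, 164), (275, 163), (276, 163), (277, 163), (278, 162), (279, 162), (280, 162), (281, 162), (282, 162), (283, 162), (286, 156), (287, 156), (288, 156), (290, 157), (291, 152), (292, 155), (293, 154), (294, 154), (295, 159), (296, 159)]
```

View pics/s4.png

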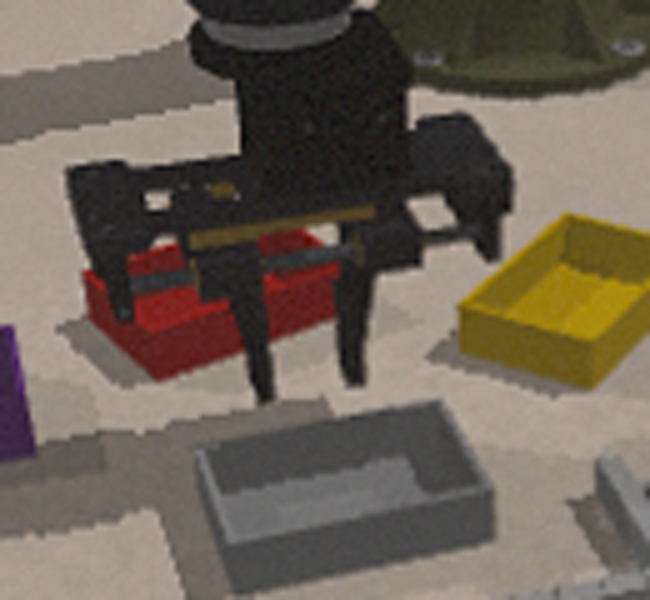

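The tips at about (262,395) and (355,380) are clear of the tray, and there is no bench contact at a reported z of 2.4, so they are still above it. I'll keep going down in small steps.

Call:
carry_out:
  plan:
    - {"grip":0.6,"dp":[0,0,0.003],"rotation":[0,0,0]}
    - {"grip":0.6,"dp":[0,0,0.003],"rotation":[0,0,0]}
    - {"grip":0.6,"dp":[0,0,0.003],"rotation":[0,0,0]}
    - {"grip":0.6,"dp":[0,0,0],"rotation":[0,0,0]}

```text
time_s: 6.4
tool_pos: [0.5126, -0.1643, -0.0071]
tool_rot: [180.0, 0.0, -78.8]
force: [-0.5, 0.1, -0.2]
grip_width: 0.035
```

```bash
python3 -c "
from h import *
st()"
```

```text
t 6.4 stop xy mm [-169.5 -111.6] z -7.1 rot [ 1.7999e+02  5.0000e-02 -7.8810e+01] F(stop) [-0.5  0.2 -0.2] w 0.035
```

The reported z is now below the bench with no contact, so the readout is about 27 mm low. From here I'll rely on vision and contact. Next I lower to a true height of about 12 mm and start the push.

Call:
carry_out:
  plan:
    - {"grip":0.6,"dp":[0,0,0.003],"rotation":[0,0,0]}
    - {"grip":0.6,"dp":[0,0,0.003],"rotation":[0,0,0]}
    - {"grip":0.6,"dp":[0,0,0.001],"rotation":[0,0,0]}
    - {"grip":0.6,"dp":[0,0,0],"rotation":[0,0,0]}
    - {"grip":0.6,"dp":[0,-0.004,0],"rotation":[0,0,0]}
    - {"grip":0.6,"dp":[0,-0.004,0],"rotation":[0,0,0]}
    - {"grip":0.6,"dp":[0,-0.004,0],"rotation":[0,0,0]}
    - {"grip":0.6,"dp":[0,-0.004,0],"rotation":[0,0,0]}

```text
time_s: 7.07
tool_pos: [0.5283, -0.1612, -0.0152]
tool_rot: [179.9, 0.1, -78.9]
force: [-3.8, -0.5, 2.2]
grip_width: 0.0347
```

```bash
python3 -c "
from h import *
st()"
```

```text
t 7.07 stop xy mm [-153.5 -111.6] z -15.2 rot [ 1.7988e+02  6.0000e-02 -7.8850e+01] F(stop) [-3.8  0.2  2.2] w 0.0347
```

Contact came at x = −153.5 (about −4 N), which puts the tray edge at −144 as measured. I'll push on.

Call:
carry_out:
  plan:
    - {"grip":0.6,"dp":[0,-0.005,0],"rotation":[0,0,0]}
    - {"grip":0.6,"dp":[0,-0.005,0],"rotation":[0,0,0]}
    - {"grip":0.6,"dp":[0,-0.005,0],"rotation":[0,0,0]}
    - {"grip":0.6,"dp":[0,-0.005,0],"rotation":[0,0,0]}
    - {"grip":0.6,"dp":[0,-0.005,0],"rotation":[0,0,0]}
    - {"grip":0.6,"dp":[0,-0.005,0],"rotation":[0,0,0]}
    - {"grip":0.6,"dp":[0,-0.005,0],"rotation":[0,0,0]}
    - {"grip":0.6,"dp":[0,-0.005,0],"rotation":[0,0,0]}

```text
time_s: 7.73
tool_pos: [0.5575, -0.1571, -0.0163]
tool_rot: [178.2, 0.1, -79.0]
force: [-5.7, -0.1, 3.3]
grip_width: 0.0347
```

```bash
python3 -c "
from h import *
to(-90,-112,-15,-90)"
```

```text
t 7.73 stop xy mm [-124.1 -113.1] z -16.3 rot [ 1.7818e+02  1.4000e-01 -7.9050e+01] F(stop) [-5.6  1.   3.3] w 0.0347
dp mm [ -1.2 -34.   -2.4] rv [ 1.82  0.14 -0.05]
```

Call:
carry_out:
  plan:
    - {"grip":0.6,"dp":[0,-0.005,-0.0005],"rotation":[0.5,0,0]}
    - {"grip":0.6,"dp":[0,-0.005,-0.0005],"rotation":[0.5,0,0]}
    - {"grip":0.6,"dp":[0,-0.005,-0.0005],"rotation":[0.5,0,0]}
    - {"grip":0.6,"dp":[0,-0.005,0],"rotation":[0.5,0,0]}
    - {"grip":0.6,"dp":[0,-0.005,0],"rotation":[0.4,0,0]}
    - {"grip":0.6,"dp":[0,-0.005,0],"rotation":[0.3,0,0]}
    - {"grip":0.6,"dp":[0,-0.003,0],"rotation":[0.3,0,0]}
    - {"grip":0.6,"dp":[0,-0.002,0],"rotation":[0.3,0,0]}

```text
time_s: 8.4
tool_pos: [0.5921, -0.1504, -0.0168]
tool_rot: [-178.7, 0.2, -79.1]
force: [-10.8, -1.5, 7.8]
grip_width: 0.0346
```

```bash
python3 -c "
from h import *
to(-90,-112,-15,-90)"
```

```text
t 8.4 stop xy mm [ -88.8 -113.1] z -16.8 rot [-178.68    0.22  -79.07] F(stop) [-10.9   0.6   7.8] w 0.0346
dp mm [-1.1  1.1 -1.8] rv [-1.32  0.22 -0.08]
```

The force rose to 11 N at x = −88.8, where −89.5 was expected for a flush tray, so it is against the fence. Next I back off, lift, shut the fingers and go round to the short side at y ≈ −172.

Call:
carry_out:
  plan:
    - {"grip":1,"dp":[0,0.008,0],"rotation":[-0.5,0,0]}
    - {"grip":1,"dp":[0,0.008,0],"rotation":[-0.4,0,0]}
    - {"grip":1,"dp":[0,0,-0.02],"rotation":[-0.3,0,0]}
    - {"grip":1,"dp":[0,0,-0.025],"rotation":[0,0,0]}
    - {"grip":1,"dp":[0.025,0,0],"rotation":[0,0,0]}
    - {"grip":1,"dp":[0.025,0,0],"rotation":[0,0,0]}
    - {"grip":1,"dp":[0.025,0,0],"rotation":[0,0,0]}
    - {"grip":1,"dp":[0.01,0,0],"rotation":[0,0,0]}

```text
time_s: 9.07
tool_pos: [0.5975, -0.2337, 0.0327]
tool_rot: [-179.1, 0.1, -78.5]
force: [0.1, -1.3, -0.7]
grip_width: 0.0009
```

```bash
python3 -c "
from h import *
to(-42,-206,-15,-90)
im=env.read_camera('top'); crop(im,290,125,410,220,6,'pics/c3.png')
for n,px in dict(weight=[345,130],jar=[279,149]).items(): print(n,((ray('top',px,.05)[:,:2]-C)@SR*1000).round())"
```

```text
t 9.07 stop xy mm [ -99.4 -195.9] z 32.7 rot [-1.7913e+02  1.3000e-01 -7.8510e+01] F(stop) [-0.2 -1.3 -0.7] w 0.0009
dp mm [ 10.7 -56.6  48.5] rv [-0.87  0.13  0.49]
weight [[  80. -103.]]
jar [[65. 84.]]
```

View pics/c3.png

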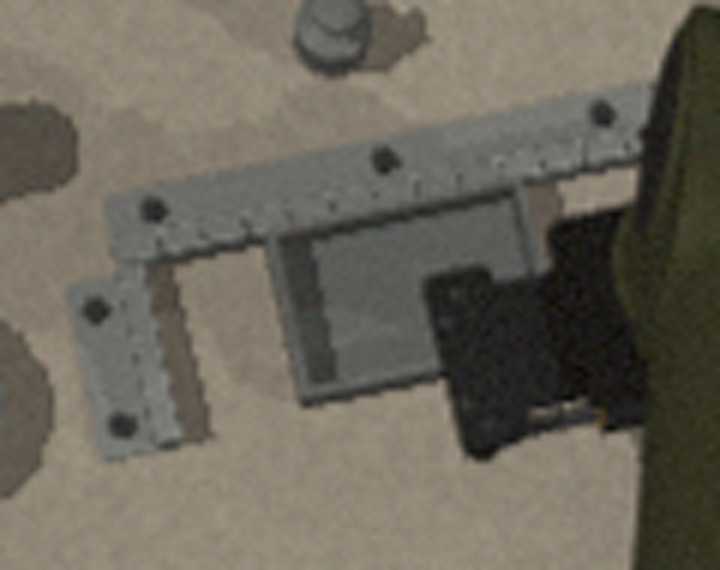

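The tray lies flush along the fence, with its left edge at about x=270 to 305 in the crop. Now I position behind the short side.

Call:
carry_out:
  plan:
    - {"grip":1,"dp":[0.006,-0.013,0],"rotation":[-0.3,0,0.2]}
    - {"grip":1,"dp":[0.005,-0.013,0],"rotation":[-0.3,0,0.2]}
    - {"grip":1,"dp":[0,-0.013,0],"rotation":[-0.2,0,0.1]}
    - {"grip":1,"dp":[0,-0.013,0.006],"rotation":[0,0,0]}
    - {"grip":1,"dp":[0,0,0.011],"rotation":[0,0,0]}
    - {"grip":1,"dp":[0,0,0.011],"rotation":[0,0,0]}
    - {"grip":1,"dp":[0,0,0.008],"rotation":[0,0,0]}
    - {"grip":1,"dp":[0,0,0],"rotation":[0,0,0]}

```text
time_s: 9.78
tool_pos: [0.6511, -0.2268, -0.0063]
tool_rot: [-179.9, 0.5, -79.0]
force: [-1.4, -1.3, -0.3]
grip_width: 0.0005
```

```bash
python3 -c "
from h import *
to(-42,-200,-15,-90)"
```

```text
t 9.78 stop xy mm [ -45.4 -199.4] z -6.3 rot [-179.86    0.5   -79.03] F(stop) [-1.7 -1.  -0.3] w 0.0005
dp mm [ 0.7 -3.4  8.7] rv [-0.14  0.5  -0.03]
```

Call:
carry_out:
  plan:
    - {"grip":1,"dp":[0,-0.002,0.004],"rotation":[0,0.2,0]}
    - {"grip":1,"dp":[0,-0.001,0.003],"rotation":[0,0.2,0]}
    - {"grip":1,"dp":[-0.004,0,0],"rotation":[0,0,0]}
    - {"grip":1,"dp":[-0.005,0,0],"rotation":[0,0,0]}
    - {"grip":1,"dp":[-0.005,0,0],"rotation":[0,0,0]}
    - {"grip":1,"dp":[-0.005,0,0],"rotation":[0,0,0]}
    - {"grip":1,"dp":[-0.005,0,0],"rotation":[0,0,0]}
    - {"grip":1,"dp":[-0.005,0,0],"rotation":[0,0,0]}

```text
time_s: 10.45
tool_pos: [0.6456, -0.1988, -0.0141]
tool_rot: [-180.0, -0.1, -79.2]
force: [0.7, -1.5, -1.2]
grip_width: 0.0006
```

```bash
python3 -c "
from h import *
to(-42,-135,-15,-90)"
```

```text
t 10.45 stop xy mm [ -45.6 -170.9] z -14.1 rot [-1.800e+02 -1.200e-01 -7.923e+01] F(stop) [ 0.4 -1.7 -1.2] w 0.0006
dp mm [-35.9  -3.4   0.9] rv [-0.   -0.12 -0.23]
```

Call:
carry_out:
  plan:
    - {"grip":1,"dp":[-0.004,-0.001,0],"rotation":[0,0,0]}
    - {"grip":1,"dp":[-0.004,-0.001,0],"rotation":[0,0,0]}
    - {"grip":1,"dp":[-0.004,-0.001,0],"rotation":[0,0,0]}
    - {"grip":1,"dp":[-0.004,0,0],"rotation":[0,0,0]}

```text
time_s: 10.78
tool_pos: [0.6436, -0.1854, -0.0138]
tool_rot: [179.8, -0.4, -79.3]
force: [-0.1, -2.6, -0.9]
grip_width: 0.0005
```

```bash
python3 -c "
from h import *
to(-42,-130,-15,-90)
im=env.read_camera('scene'); crop(im,190,130,370,270,4,'pics/s5.png')"
```

```text
t 10.78 stop xy mm [ -45.  -157.3] z -13.8 rot [179.8   -0.41 -79.35] F(stop) [-0.5 -2.5 -0.9] w 0.0005
dp mm [-27.3  -2.8   0.9] rv [ 0.2  -0.41 -0.35]
```

View pics/s5.png

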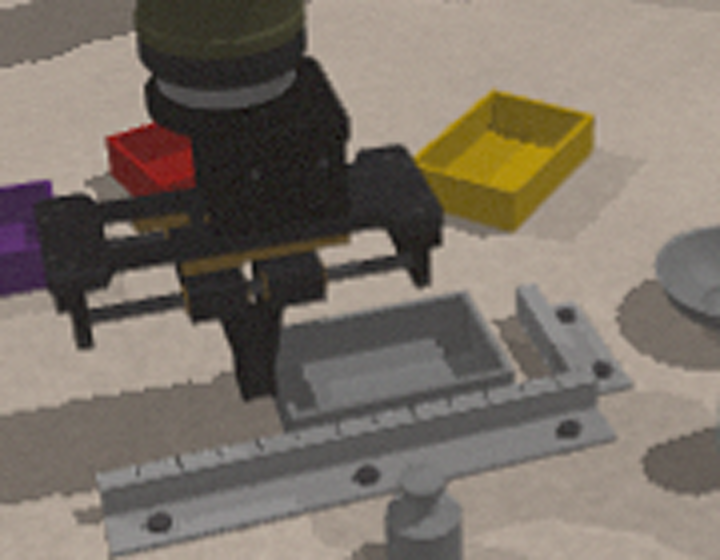

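The finger is against the tray's short side and the tray has slid towards the end stop, still along the fence, with about 20 mm left. I'll continue.

Call:
carry_out:
  plan:
    - {"grip":1,"dp":[-0.004,0,0],"rotation":[0,-0.1,-0.1]}
    - {"grip":1,"dp":[-0.004,0,0],"rotation":[0,-0.1,-0.1]}
    - {"grip":1,"dp":[-0.003,0,0],"rotation":[0,-0.1,-0.1]}
    - {"grip":1,"dp":[-0.003,0,0],"rotation":[0,0,0]}

```text
time_s: 11.17
tool_pos: [0.6406, -0.1698, -0.0139]
tool_rot: [179.8, -0.1, -79.0]
force: [-0.6, -3.3, -1.0]
grip_width: 0.0002
```

```bash
python3 -c "
from h import *
st()"
```

```text
t 11.17 stop xy mm [ -44.9 -141.5] z -13.9 rot [ 1.7979e+02 -6.0000e-02 -7.9000e+01] F(stop) [-1.2 -3.1 -1. ] w 0.0002
```

Call:
carry_out:
  plan:
    - {"grip":1,"dp":[-0.003,0,0],"rotation":[0,0,0]}
    - {"grip":1,"dp":[-0.003,0,0],"rotation":[0,0,0]}
    - {"grip":1,"dp":[-0.002,0,0],"rotation":[0,0,0]}
    - {"grip":1,"dp":[-0.002,0,0],"rotation":[0,0,0]}

```text
time_s: 11.5
tool_pos: [0.6384, -0.1587, -0.0139]
tool_rot: [179.8, -0.1, -79.0]
force: [-1.0, -2.0, -1.8]
grip_width: 0.0005
```

```bash
python3 -c "
from h import *
st()"
```

```text
t 11.5 stop xy mm [ -44.9 -130.1] z -13.9 rot [ 1.7978e+02 -6.0000e-02 -7.8980e+01] F(stop) [-1.4 -1.8 -1.8] w 0.0005
```

Call:
carry_out:
  plan:
    - {"grip":1,"dp":[-0.002,0,0],"rotation":[0,0,0]}
    - {"grip":1,"dp":[-0.002,0,0],"rotation":[0,0,0]}
    - {"grip":1,"dp":[-0.002,0,0],"rotation":[0,0,0]}

```text
time_s: 11.75
tool_pos: [0.6376, -0.1542, -0.0138]
tool_rot: [179.8, -0.2, -79.0]
force: [1.7, -8.7, -1.9]
grip_width: 0.0005
```

```bash
python3 -c "
from h import *
st()"
```

```text
t 11.75 stop xy mm [ -44.9 -125.6] z -13.8 rot [179.82  -0.23 -79.  ] F(stop) [ 0.  -8.9 -1.9] w 0.0005
```

Call:
carry_out:
  plan:
    - {"grip":1,"dp":[-0.003,0,0],"rotation":[0,0,0]}
    - {"grip":1,"dp":[-0.003,0,0],"rotation":[0,0,0]}

```text
time_s: 11.92
tool_pos: [0.6377, -0.1545, -0.0132]
tool_rot: [179.9, -0.7, -79.2]
force: [1.3, -7.3, -1.5]
grip_width: 0.0005
```

```bash
python3 -c "
from h import *
st()"
```

```text
t 11.92 stop xy mm [ -44.9 -125.9] z -13.2 rot [179.94  -0.69 -79.17] F(stop) [-0.1 -7.5 -1.5] w 0.0005
```

It's stalled against the end stop. Back off, lift and move clear.

Call:
carry_out:
  plan:
    - {"grip":1,"dp":[0.006,0,0],"rotation":[0,0,0]}
    - {"grip":1,"dp":[0.015,0,0],"rotation":[0,0,0]}
    - {"grip":1,"dp":[0.015,0,0],"rotation":[0,0,0]}
    - {"grip":1,"dp":[0,0,-0.03],"rotation":[0,0,0]}
    - {"grip":1,"dp":[0,0,-0.03],"rotation":[0,0,0]}
    - {"grip":1,"dp":[0,0,-0.03],"rotation":[0,0,0]}
    - {"grip":1,"dp":[0.03,0.02,-0.01],"rotation":[0,0,0]}
    - {"grip":1,"dp":[0.035,0.02,0],"rotation":[0,0,0]}

```text
time_s: 12.58
tool_pos: [0.6242, -0.2499, 0.0903]
tool_rot: [-179.6, 0.3, -78.2]
force: [0.9, -1.3, -0.5]
grip_width: 0.0008
```

Call:
carry_out:
  plan:
    - {"grip":1,"dp":[0.035,0.02,0],"rotation":[0,0,0]}
    - {"grip":1,"dp":[0.035,0.02,0],"rotation":[0,0,0]}
    - {"grip":1,"dp":[0.03,0.02,0],"rotation":[0,0,0]}
    - {"grip":1,"dp":[0.02,0.01,0],"rotation":[0,0,0]}
    - {"grip":1,"dp":[0,0,0],"rotation":[0,0,0]}

```text
time_s: 13.0
tool_pos: [0.5772, -0.4011, 0.0934]
tool_rot: [-179.2, -0.1, -78.7]
force: [-0.0, -0.6, 1.1]
grip_width: 0.0001
```

```bash
python3 -c "
from h import *
st()
im=env.read_camera('top'); cv2.imwrite('pics/top9.png',im[:,:,::-1]); crop(im,290,125,410,220,6,'pics/c4.png')
a=cv2.imread('pics/top0.png').astype(int);d=np.abs(a-im[:,:,::-1].astype(int)).max(2)
for n,(x,y) in dict(pan=(274,193),jar=(279,149),weight=(345,130),brush=(452,160)).items(): print(n,d[y-22:y+22,x-22:x+22].mean().round(1) if n!='weight' else d[y-10:y+10,x-10:x+10].mean().round(1))"
```

```text
t 13.0 stop xy mm [-151.2 -356.4] z 93.4 rot [-1.7923e+02 -6.0000e-02 -7.8690e+01] F(stop) [-0.1 -0.6  1.1] w 0.0001
pan 16.3
jar 12.5
weight 11.5
brush 35.6
```

View pics/c4.png

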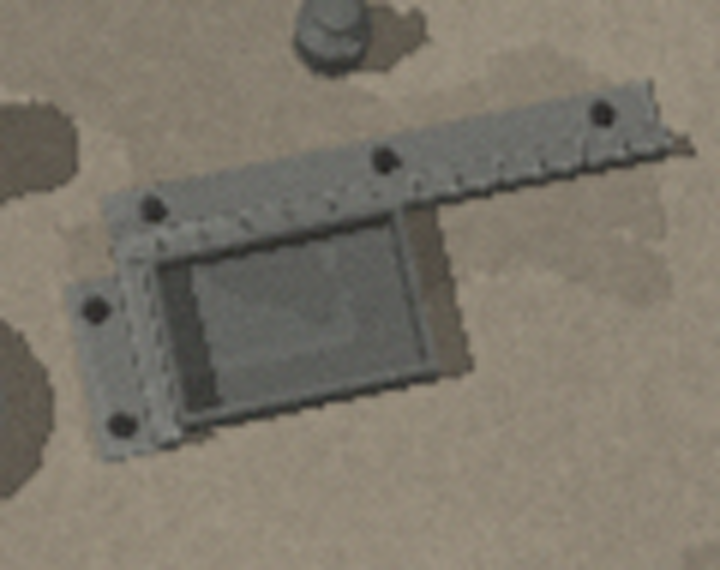

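The tray is seated with no visible gap: its right rim edge runs from (405,208) to (437,372) and its lower-left rim corner is at (182,425). The weight looks unmoved. I'll put numbers on that.

```bash
python3 -c "
from h import *
t=ray('top',c2p([[406,207],[437,372],[182,425]]),.03); s=(t[:,:2]-C)@SR*1000; print(s.round(1))
v=s[2]-s[1]; print('angle off deg',np.degrees(np.arctan2(-v[0],v[1])), 'centre', ((s[0]+s[2])/2).round(1))
im=cv2.imread('pics/top9.png');a=cv2.imread('pics/top0.png')
g=lambda i,x,y,r:cv2.cvtColor(i,cv2.COLOR_BGR2GRAY)[y-r:y+r,x-r:x+r]
for n,x,y,r in(('pan',274,193,22),('jar',279,149,12),('weight',345,130,9),('brush',452,160,36)):
    m=cv2.matchTemplate(g(im,x,y,r+10),g(a,x,y,r),cv2.TM_CCOEFF_NORMED);_,v,_,l=cv2.minMaxLoc(m);print(n,'shift px',l[0]-10,l[1]-10,round(v,2))
crop(im[:,:,::-1],400,100,520,220,4,'pics/b.png')"
```

```text
[[  -2.2 -119.4]
 [ -79.9 -116. ]
 [ -79.2    1.8]]
angle off deg -0.33256987462491555 centre [-40.7 -58.8]
pan shift px 0 0 0.97
jar shift px 0 0 0.98
weight shift px 0 0 0.98
brush shift px 0 0 0.28
```

View pics/b.png

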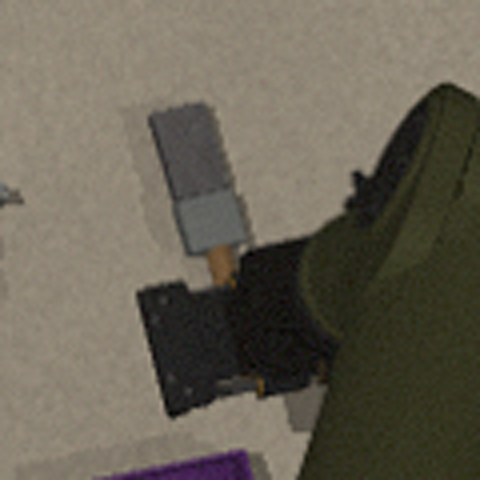

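The brush head is where it started, at about (438,128) in full-frame pixels. The gripper hangs above the handle and touches nothing. Handing in.

```bash
python3 -c "
from h import *
st(); print(env.sign_off())"
```

```text
t 13.05 stop xy mm [-150.3 -354.7] z 93.4 rot [-1.7922e+02  1.0000e-02 -7.8640e+01] F(stop) [-0.3 -0.4  0.2] w 0.0004
the job is handed in; nothing more can be done
None
```

The tray is in the corner stop, and I handed the job in at about 13 s; sign-off gives no verdict. I pushed the long side to the fence, where force rose to about 11 N, then slid the tray along the fence to the end stop, where it stalled at about 8–9 N.

**Final check (top camera):** the tray centre is at about (−40.7, −58.8) mm in the stop frame, against a target of (−40, −60). It is about 0.3° (0.006 rad) off parallel, and no gap shows at either stop. The calibration is good to only about 2 mm.

**Bystanders:** the pan, jar and weight shifted 0 px. The brush match failed (score 0.28) because the arm covered its handle. By eye, the visible brush head is where it started.

**Readings that disagreed:** the fingertips sat about 27 mm higher than the reported TCP. My first push therefore passed over the tray without touching it. I worked from the camera and contact forces after that, which meant driving the reported z to about −15 mm.

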